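Put the repaired gear shifter into fifth and store the position

TASK

The sensors of this racing-simulator gear shifter have just been replaced, and it is to be taught its fifth-gear position: with the fingertips push the red ball knob along the gate, out of the left-hand slot, across to the right-hand one and away from you into fifth (far right, as in a six-speed car), until it is fully home. Only when it stands in fifth, press the blue store button on the near end of the shifter all the way down with a fingertip, let it come up and leave the lever in gear. Push lightly and do not grip or force anything; leave the tools lying round the shifter where they are.

Things in the scene. Friction and masses are not known exactly. Their poses are not given: they have to be found in the camera images.
- shifter: Black six-speed gear shifter with a double-H gate, fixed to the bench. Origin: on the bench, below the lever's pivot; +x points away from the robot's side, along the gear slots, +y to the left. Dark base plate x -138 to 78 mm, y +-75, 8 thick. Tower x +-57, y +-59, its top (aluminium gate plate) at z = 92 mm. Low electronics bay at the near end, x -117 to -55, y +-52, top at z = 54 mm.
- gate_mid (a point): Middle of the gate, on the plate's top; axes as the shifter. Three slots along x at y = +20, 0, -20 mm, 14 mm wide, joined by a 16 mm wide cross channel along y at x = 0; the lever's rod is 10 mm thick. At the knob this leaves +-6 mm for crossing and +-4 mm for entering a slot; corners rounded. Left slot (+y): first gear far, second near. Middle: third, fourth. Right slot: fifth far, sixth near.
- knob: Centre of the lever's red ball knob, 42 mm in diameter, flat cap on top 22 mm above the centre, 10 mm rod below. In the shifter's frame: x = 155 sin(shift), y = -155 cos(shift) sin(select), z = 19 + 155 cos(shift) cos(select) mm, so 174 mm high when upright, 160 to 168 mm in the gears. It moves +-43 mm across and +-41 mm along the slots.
- fifth (a point): Where the knob's centre stands when the lever is fully home in fifth (far right): x = 41, y = -41, z = 163 mm in the shifter's frame; axes as the shifter.
- shift (a joint): Lever tilt along the slots, rad: 0 in the cross channel (neutral), +0.27 fully home at the far end (first, third, fifth), -0.27 at the near end. About 2.2 N at the knob moves it; it stays where it is left; springy stops (about 2 N per mm at the knob) at the ends. At the start it is anywhere in the left slot: in first, in second or between.
- select (a joint): Lever tilt across the slots, rad: -0.278 in the left slot, 0 in the middle slot, +0.278 in the right slot; it turns only while the lever is in the cross channel. About 1.6 N at the knob moves it; it stays where it is left; springy stops (about 2 N per mm at the knob) at both ends.
- store_top (a point): Middle of the top of the blue round store button, 24 mm in diameter, in a dark ring 40 mm in diameter on the electronics bay; at x = -88, y = 0, z = 76 mm in the shifter's frame when up. It is pressed straight down.
- store (a joint): Travel of the store button, m: 0 up, 0.006 fully down, spring return; fully down takes 5 N, then a springy bottom (a few N per mm).
- screw_dish: Steel dish with screws, 85 mm across, 18 mm high, loose, left of the shifter; origin at the centre of its underside.
- driver_1: Blue precision screwdriver, 142 mm long, 12 mm thick, loose, right of the shifter; origin in the middle of its underside.
- tweezers: Steel tweezers, 126 x 14 x 9 mm, loose, lying across in front of the shifter's near end; origin in the middle of the underside.
- flux_tub: Small yellow tub with a black lid, 47 mm across, 29 mm high, loose, right of the shifter; origin at the centre of its underside.

How it is judged:
By the outcome, as a careful person would: the job done as asked, in the order asked, and still so for the second after the job is handed in, with the robot touching nothing.
It also fails if it takes over 61 s, if anything falls off the work surface, if the arm or the gripper's body presses on something with over 40 N, if the wrist force passes 120 N, or if a joint passes its speed limit or range.

ROBOT

A 7-joint arm with a two-finger parallel gripper is mounted at the origin on a cart in front of the work surface, level with it; the furniture and walls round the work are solid. World frame = base frame: x ahead of the robot, y to its left, z up, the work surface at z = 0. Lengths are in mm, angles in rad, forces in N, time in s.
With the tool pointing down it reaches from about 425 to 950 mm from the base axis. Payload 4.7 kg.
Tool frame: the origin (TCP) lies on the centre line of the jaws, within the pads' length; the fingertips stand 25 mm ahead of it and the grasp point (between the pads) lies 6 mm ahead of it (arm.tip_reach is the distance from the TCP to the fingertips, in mm); z points along the fingers, y is the line along which they close (so a half turn about z gives the same grasp; the last joint's range is limited). The gripper opens to 85 mm and grips with 20 to 120 N. Pads are 22 mm wide; open, the fingers measure 114 mm over their backs; the gripper's body (76 mm by 85 mm) begins 54 mm behind the grasp point. The pads swing forward as they close: fully open they stand 13 mm farther back than shut.
Start: joints at [-1.205, 0.469, -0.049, 1.532, 0.024, 1.141, -0.082], TCP at [259.583, 623.107, 256.335] pointing down, gripper open.
Joint ranges: [-2.59, 2.59], [-0.33, 1.99], [-1.39, 1.29], [0.1, 2.45], [-1.04, 4.18], [0.21, 1.99], [-2.66, 2.66]. Speed limits (rad/s): [2.57, 2.57, 3.14, 3.14, 3.14, 3.14, 3.14].

INTERFACE

Orientations are given as a unit quaternion [x, y, z, w].
In Python, from station import arm gives the robot as it stands. Calls block until the motion is done:
- arm.move_pose(position, orientation): joint-space move of the TCP to a pose.
- arm.servo_line(position, frame=None, max_speed=150): straight line of the TCP; frame=None keeps the orientation; max_speed is the mean speed in mm/s.
- arm.set_joints(angles): joint-space move.
- arm.grip(opening, strength=None): opening from 0.0 (shut) to 1.0 (fully open); strength is the grip in N (None keeps the last); returns when the fingers have stopped.
- arm.sleep(seconds).
- arm.ik(position, orientation): joint angles nearest the present ones, or None.
- arm.get_state(): the state.
- arm.read_camera(name): name is "side" or "top"; returns (picture, depth): 384x512x3 uint8, blue, green, red; 384x512 float32, mm along the optical axis (not along the pixel's ray), 0 where there is no reading.
- arm.camera_info(name): a dict with "vertical_fov" (degrees; the focal length in pixels is half the picture's height over the tangent of half this angle, whatever the lens; pixels are square), "cx", "cy" (the principal point, pixels), "D" ([k1, k2, p1, p2, k3] as OpenCV has them; the pictures are not rectified), "eye" and "attitude" of the camera in the world. Camera axes: x right, y down, z forward; pixel columns grow to the right and rows downward; lengths in mm; the calibration is good to about 2 mm. A picture is of the moment at which its call begins. camera_info takes no time and is no camera call.
A pose or a line that the arm cannot do raises arm.PlanningError and nothing moves.
- arm.job_done(): hands the job in; it is judged then, once.
Trained networks look in the newest picture that a camera, given by its name, has taken for a name from the list of things; names that differ only in an ending like _2 or _b are one class to them, and where a whole thing is asked for, a point or a joint stands for the part that bears it (a point fixed in the world has none). Each returns a list of dicts, best first, with "confidence" (0 to 1); they miss things now and then, are a little off and sometimes report something else, mostly with a low value. They report only what shows in the picture. A call takes as long as a camera call.
- arm.search_frame(camera, thing): "pixel" ([column, row] in pixels, amid what is visible of it).
- arm.regions_of(camera, thing): "region" (384x512 bool, what is visible of it) and "pixel" ([column, row] in pixels, amid what is visible of it).
The state is a dict: "time": time; "joint_positions": joint angles; "joint_velocities": joint speeds; "effort": joint torques, N m; "tool_pos": TCP position; "tcp_rot": TCP orientation; "contact_force": force on the tool from outside, world axes, zero at the start; "torque": the same for the moment, N m; "finger_gap": opening from 0.0 (shut) to 1.0 (fully open); "finger_force": force on a finger pad.
Only numpy, scipy, OpenCV 4.12 (cv2) and the standard library are available. Lean on these libraries where they do the work, as an engineer would, in place of code of your own. Each camera call takes 0.05 s, during which the arm holds its last target. There are 200 camera calls.

## Working session

There is one attempt and no reset: what is moved stays moved. The work goes in short steps, each a Python script; the robot and the scene stay as the last script left them, time stands still between calls to the robot, and variables do not carry over. Pictures are saved under pics/ and viewed, at most 10 in all, crops included, and the job is handed in when it is done.

```bash
mkdir -p pics; ls; cat > h.py <<'E'
import numpy as np, cv2
from scipy.spatial.transform import Rotation as R
from station import arm
def cam(n):
    i=arm.camera_info(n); f=192/np.tan(np.radians(i["vertical_fov"])/2)
    K=np.array([[f,0,i["cx"]],[0,f,i["cy"]],[0,0,1]]); return i,K,np.array(i["D"],float)
def rot(i):
    a=np.array(i["attitude"],float)
    return R.from_quat(a).as_matrix() if a.size==4 else a.reshape(3,3)
def pts(n,px,d):
    i,K,D=cam(n); px=np.array(px,float).reshape(-1,1,2)
    u=cv2.undistortPoints(px,K,D).reshape(-1,2)
    c=np.c_[u,np.ones(len(u))]*np.array(d).reshape(-1,1)
    return c@rot(i).T+np.array(i["eye"])
def region_pts(n,thing,dep):
    r=arm.regions_of(n,thing)
    if not r: return None,0
    m=r[0]["region"]&(dep>0); v,u=np.nonzero(m)
    return pts(n,np.c_[u,v],dep[v,u]),r[0]["confidence"]
E
python3 - <<'E'
from h import *
for n in("side","top"):
    i=arm.camera_info(n);print(n,i)
    p,d=arm.read_camera(n);cv2.imwrite(f"pics/{n}0.png",p);np.save(n+"d.npy",d)
    for t in("knob","store_top","gate_mid","shifter"):
        P,c=region_pts(n,t,d)
        print(t,c,None if P is None else (len(P),np.median(P,0).round(1),P.min(0).round(),P.max(0).round()))
print(arm.get_state())
E
```

```text
pics
side {'vertical_fov': 44.0312124067063, 'cx': 251.96341560323657, 'cy': 191.6720932860155, 'D': array([-0.13548684,  0.        ,  0.        ,  0.        ,  0.        ]), 'eye': array([  96.13211678, -936.34854056,  470.2022815 ]), 'attitude': array([ 0.80566042, -0.21952142,  0.13802638, -0.53260713])}
knob 0.89 (386, array([ 533.6, -221. ,  173.8]), array([ 520., -232.,   20.]), array([818., 214., 191.]))
store_top 0 None
gate_mid 0.57 (1606, array([ 534.6, -263.5,   91.2]), array([ 471., -321.,   51.]), array([ 606., -188.,   96.]))
shifter 0.92 (7846, array([ 501.1, -284.5,   52.7]), array([ 391., -361.,   -3.]), array([820., 287., 191.]))
top {'vertical_fov': 54.918254957025695, 'cx': 256.69675552633925, 'cy': 195.0276636967329, 'D': array([-0.0796441,  0.       ,  0.       ,  0.       ,  0.       ]), 'eye': array([ 405.13661891, -256.65472315,  960.25353187]), 'attitude': array([-0.70420706,  0.70850229, -0.03377072,  0.03124831])}
knob 0.56 (312, array([ 538.1, -209.6,  182.3]), array([ 520., -228.,   -3.]), array([ 590., -172.,  194.]))
store_top 0.65 (4705, array([ 500.6
[... 375 characters left out ...]
.0486103 ,  1.53255781,  0.02410504,
        1.14102461, -0.082294  ]), 'joint_velocities': array([-3.04562675e-04, -1.25050819e-03, -8.36477231e-05, -1.11089050e-03,
       -8.65932753e-04,  1.93430614e-03,  6.32814715e-04]), 'effort': array([-1.08161650e-03, -5.09688663e+01, -4.65357641e-02, -2.37786412e+01,
        1.09213125e-02,  1.61497359e-03, -4.14609573e-07]), 'tool_pos': array([259.56377589, 623.0781725 , 256.29734337]), 'tcp_rot': array([ 1.96101833e-01,  9.80583536e-01, -9.12756444e-06, -1.90970934e-05]), 'contact_force': array([ 0.59017665, -0.45124566,  0.46865306]), 'torque': array([-0.02915321, -0.02168959, -0.00238294]), 'finger_force': 0.0, 'finger_gap': 0.9977962348401195}
```

```bash
python3 - <<'E'
from h import *
p={n:cv2.imread(f"pics/{n}0.png") for n in("side","top")}
cv2.imwrite("pics/both.png",cv2.resize(np.hstack([p["top"],p["side"]]),(800,300)))
cv2.imwrite("pics/topcrop.png",cv2.resize(p["top"][60:320,140:400],(780,600)))
for n in("side","top"):
    d=np.load(n+"d.npy");v,u=np.nonzero(d>0);P=pts(n,np.c_[u,v],d[v,u]);C=p[n][v,u].astype(int)
    near=(abs(P[:,0]-510)<170)&(abs(P[:,1]+250)<150)
    for nm,lo,hi in(("plate",85,99),("bay",50,58),("base",4,12)):
        Q=P[near&(P[:,2]>lo)&(P[:,2]<hi)]
        r=cv2.minAreaRect(Q[:,:2].astype(np.float32));print(n,nm,len(Q),np.median(Q[:,2]),r)
    b=near&(C[:,0]>C[:,2]+50)&(C[:,0]>C[:,1]+30)&(P[:,2]>55)
    print("blue",b.sum(),np.median(P[b],0) if b.any() else 0)
    k=near&(C[:,2]>C[:,0]+60)&(C[:,2]>C[:,1]+60)&(P[:,2]>130);Q=P[k]
    if len(Q):
        s=np.linalg.lstsq(np.c_[2*Q,np.ones(len(Q))],(Q**2).sum(1),rcond=None)[0];print("knob",k.sum(),np.median(Q,0),s[:3],np.sqrt(s[3]+s[:3]@s[:3]))
        c=pts(n,[[u[k].mean(),v[k].mean()]],[1]);print(Q.min(0),Q.max(0))
E
```

```text
side plate 1656 91.20419119755908 ((539.761962890625, -251.5304718017578), (119.89661407470703, 115.97440338134766), 77.37700653076172)
side bay 872 52.746331309342565 ((507.653564453125, -250.19625854492188), (118.49566650390625, 167.97836303710938), 77.81919860839844)
side base 1959 7.099541807007313 ((473.938720703125, -269.59332275390625), (223.2056427001953, 326.3890686035156), 29.071542739868164)
blue 100 [ 451.54837153 -238.82154169   73.81088521]
knob 333 [ 533.69045728 -223.06038884  173.08993206] [ 540.75343635 -210.94973396  168.11073126] 19.23463922094385
[ 520.33652862 -232.43299455  151.88132256] [ 557.37738326 -205.40218289  187.64818503]
top plate 1681 91.77489909239887 ((538.4444580078125, -251.09222412109375), (114.01419830322266, 114.66887664794922), 76.88841247558594)
top bay 802 53.0501588639882 ((483.40234375, -242.80137634277344), (114.87052917480469, 122.92750549316406), 77.4129638671875)
top base 1670 7.9674274634625135 ((504.7430725097656, -250.11669921875), (299.3739013671875, 330.2048645019531), 86.32860565185547)
blue 72 [ 453.2900673  -231.81176553   75.44645318]
knob 181 [ 534.83825505 -215.54943982  181.37516652] [ 540.41077011 -208.56015378  169.77243075] 19.824158267586036
[ 520.36868637 -228.48744276  171.33436904] [ 560.40920744 -191.93887366  189.64541292]
```

View pics/both.png

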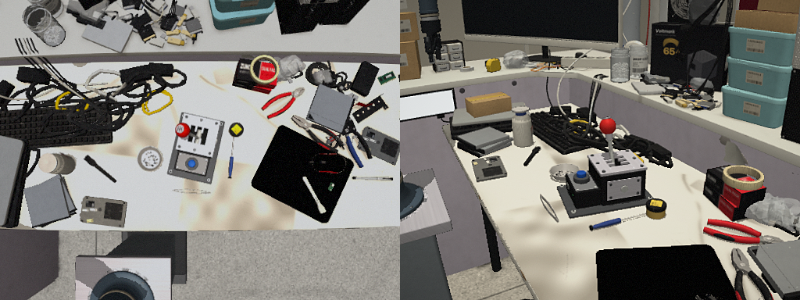

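View pics/topcrop.png

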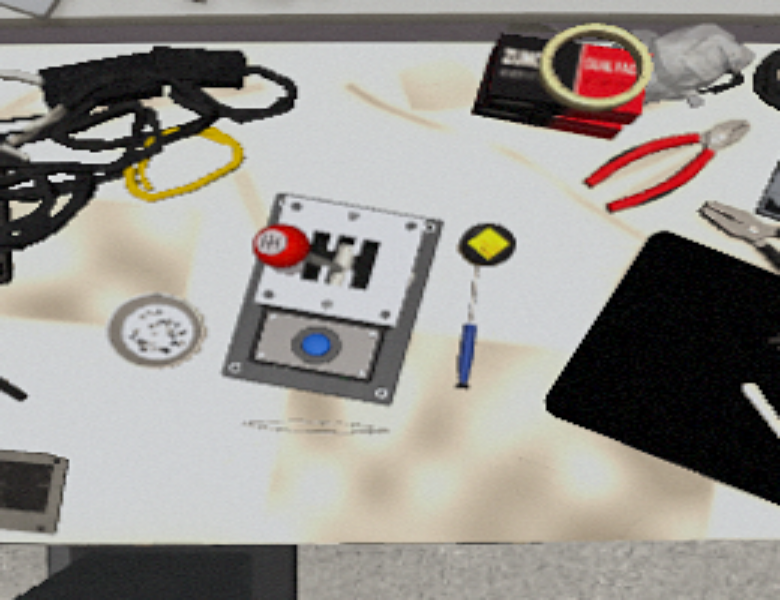

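```bash
cat >> h.py <<'E'
YAW=np.radians(-12.9); O=np.array([539.,-251.3]); M=np.array([[np.cos(YAW),-np.sin(YAW)],[np.sin(YAW),np.cos(YAW)]])
def W(x,y,z): return np.r_[O+M@[x,y],z]      # shifter -> world
def S(p): return np.r_[M.T@(np.asarray(p)[:2]-O),p[2]]
def Q(k): return (R.from_euler("z",YAW+k*np.pi/2)*R.from_euler("x",np.pi)).as_quat()
def force():
    f=[]
    for _ in range(4): f.append(arm.get_state()["contact_force"]); arm.sleep(0.01)
    f=np.mean(f,0); return np.r_[M.T@f[:2],f[2]]
def look():
    out=[]
    for n in("top","side"):
        p,d=arm.read_camera(n);v,u=np.nonzero((d>0));P=pts(n,np.c_[u,v],d[v,u]);C=p[v,u].astype(int)
        k=(abs(P[:,0]-540)<90)&(abs(P[:,1]+250)<90)&(C[:,2]>C[:,0]+60)&(C[:,2]>C[:,1]+60)&(P[:,2]>130)
        q=P[k]
        if len(q)<30: out.append(None);continue
        from scipy.optimize import least_squares
        s=least_squares(lambda c:np.linalg.norm(q-c,axis=1)-21,q.mean(0)-[0,0,10],loss="soft_l1")
        out.append(S(s.x).round(1))
    return out
def guard(a,b,z,fmax,axis,sign,step=1.5,f0=None,v=25):
    """push along shifter line a->b at TCP height z; stop when reaction on axis exceeds fmax"""
    a,b=np.array(a,float),np.array(b,float);n=max(1,int(np.ceil(np.linalg.norm(b-a)/step)));log=[]
    for t in np.linspace(0,1,n+1)[1:]:
        p=a+(b-a)*t; arm.servo_line(W(*p,z),max_speed=v)
        f=force()-f0; log.append((p.round(1).tolist(),f.round(1).tolist()))
        if -sign*f[axis]>fmax: break
    return p,log
E
python3 - <<'E'
from h import *
print(arm.tip_reach)
for k in range(4):
    print(k,[None if j is None else np.round(j,2) for j in (arm.ik(W(-70,41,175),Q(k)),arm.ik(W(-10,80,175),Q(k)),arm.ik(W(30,-41,175),Q(k)),arm.ik(W(-88,0,95),Q(k)))])
p=cv2.imread("pics/top0.png")
for n in("side","top"):
    d=np.load(n+"d.npy");v,u=np.nonzero(d>0);P=pts(n,np.c_[u,v],d[v,u]);s=np.array([S(q) for q in P[(abs(P[:,0]-452)<40)&(abs(P[:,1]+232)<40)]])
    r=np.hypot(s[:,0]+88,s[:,1])
    for lo in range(0,28,3): print(n,lo,np.percentile(s[(r>=lo)&(r<lo+3),2],[10,50,90]).round(1))
print(look())
E
```

```text
25.0
0 [array([-0.49,  0.48,  1.06,  2.03, -0.53,  0.93, -0.95]), array([-0.55,  0.64,  1.14,  1.91, -0.68,  1.05, -0.92]), array([-0.25,  0.69,  1.03,  1.76, -0.66,  1.08, -0.79]), array([-0.22,  0.52,  0.79,  2.1 , -0.56,  0.73, -0.86])]
1 [array([-0.44,  0.44,  0.97,  2.03, -0.47,  0.91,  0.56]), array([-0.4 ,  0.51,  0.86,  1.9 , -0.47,  0.95,  0.45]), array([-0.24,  0.67,  1.  ,  1.76, -0.64,  1.07,  0.76]), array([-0.36,  0.63,  1.03,  2.11, -0.76,  0.83,  0.91])]
2 [array([-0.24,  0.36,  0.68,  2.02, -0.3 ,  0.86,  1.95]), array([-0.22,  0.43,  0.6 ,  1.89, -0.31,  0.91,  1.87]), array([-0.07,  0.56,  0.7 ,  1.75, -0.42,  0.99,  2.14]), array([-0.08,  0.47,  0.61,  2.1 , -0.42,  0.69,  2.14])]
3 [array([-0.52,  0.52,  1.12,  2.03, -0.58,  0.95, -2.47]), array([-0.54,  0.63,  1.11,  1.91, -0.66,  1.03, -2.51]), array([-0.29,  0.73,  1.11,  1.76, -0.73,  1.12, -2.3 ]), array([-0.41,  0.69,  1.11,  2.11, -0.83,  0.88, -2.16])]
side 0 [74.1 74.9 75. ]
side 3 [74.3 74.6 75.5]
side 6 [67.1 74.6 75.8]
side 9 [64.9 71.1 74.4]
side 12 [64.2 65.4 72.6]
side 15 [52.5 63.9 65.4]
side 18 [52.6 58.3 64.3]
side 21 [51.4 52.8 56.3]
side 24 [18.8 52.2 53.3]
side 27 [12.8 48.3 53.4]
top 0 [73.2 75.4 76.4]
top 3 [73.5 75.8 76.9]
top 6 [74.4 76.1 77.2]
top 9 [71.5 74.7 76.1]
top 12 [63.4 65.3 68.4]
top 15 [63.3 65.5 67. ]
top 18 [51.6 63.7 65.9]
top 21 [51.4 53.3 55.5]
top 24 [51.2 53.5 55.1]
top 27 [50.6 53.1 55.3]
[array([ -8. ,  41.9, 167.8]), array([ -6.7,  42.3, 167.4])]
```

```bash
python3 - <<'E'
from h import *
arm.grip(0.0)
q=Q(1)
arm.move_pose(W(-75,41,280),q)
Z=173
arm.servo_line(W(-75,41,Z),max_speed=150)
arm.sleep(.2);f0=force();print("f0",f0,arm.get_state()["time"])
arm.servo_line(W(-50,41,Z),max_speed=80)
p,l=guard((-50,41),(-36,41),Z,6,0,1,step=2,f0=f0)
for x in l:print(x)
s=arm.get_state();print(s["time"],S(s["tool_pos"]).round(1),look())
b,_=arm.read_camera("side");cv2.imwrite("pics/s1.png",b[100:300,160:380].repeat(3,0).repeat(3,1)[:600,:660])
E
```

```text
f0 [-0.36699581  0.1964365  -0.1357814 ] 5.4333
([-48.0, 41.0], [0.6, -0.0, 0.2])
([-46.0, 41.0], [-0.1, -0.4, 0.2])
([-44.0, 41.0], [0.2, -0.4, 0.3])
([-42.0, 41.0], [0.2, 0.4, 0.3])
([-40.0, 41.0], [-1.3, 0.0, 1.8])
([-38.0, 41.0], [-1.5, -0.2, 2.1])
([-36.0, 41.0], [-1.8, 0.2, 1.4])
7.8833 [-35.9  41.  173. ] [None, array([ -2.2,  42.5, 167.5])]
```

View pics/s1.png

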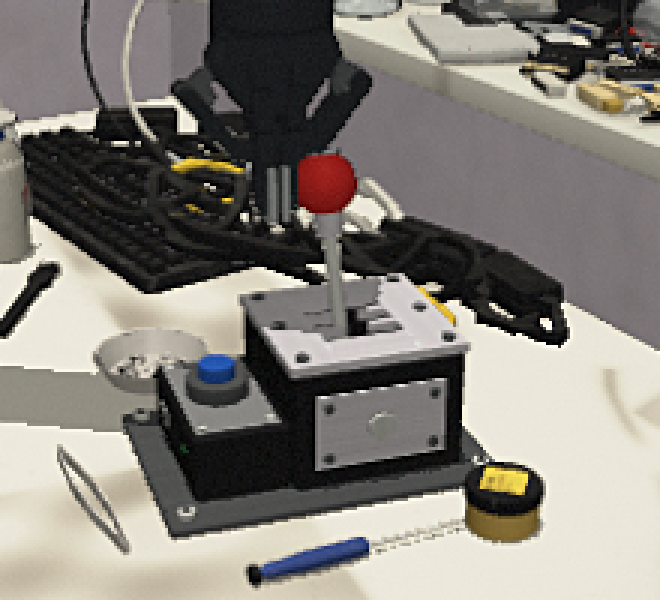

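```bash
python3 - <<'E'
from h import *
Z=173
arm.servo_line(W(-33.3,41,Z),max_speed=25)
arm.servo_line(W(-50,41,Z),max_speed=80)
print(look())
arm.servo_line(W(-55,95,Z),max_speed=150);arm.servo_line(W(0,95,Z),max_speed=150)
print(look()); arm.sleep(.1);f0=force()
arm.servo_line(W(0,78,Z),max_speed=80)
p,l=guard((0,78),(0,55),Z,4.5,1,-1,step=3,f0=f0,v=40)
for x in l:print(x)
s=arm.get_state();print(s["time"],S(s["tool_pos"]).round(1),look())
E
```

```text
[None, array([  0.6,  42.4, 167.5])]
[array([ -0.7,  42. , 167.8]), array([  0.7,  42.3, 167.6])]
([0.0, 75.1], [-0.3, 0.9, -0.2])
([0.0, 72.2], [-0.4, 1.7, 0.6])
([0.0, 69.4], [-0.3, 2.4, 1.3])
([0.0, 66.5], [0.1, 2.0, 0.4])
([0.0, 63.6], [0.2, 2.1, 0.8])
([0.0, 60.8], [0.0, 1.1, 0.1])
([0.0, 57.9], [-0.1, 1.3, 0.8])
([0.0, 55.0], [0.1, 1.7, 0.6])
12.6333 [-1.00e-01  5.46e+01  1.73e+02] [array([ -0.6,  22.9, 172.6]), array([  0.5,  23. , 171.8])]
```

```bash
python3 - <<'E'
from h import *
Z=173
f0=np.array([-.2,.1,0])
arm.servo_line(W(0,60,Z),max_speed=60);arm.sleep(.1);f0=force()
p,l=guard((0,56),(0,-6),Z,4.5,1,-1,step=6,f0=f0,v=40)
for x in l:print(x)
p,l=guard(p,(0,-11.5),Z,3.8,1,-1,step=1,f0=f0,v=25)
for x in l:print(x)
print(look())
arm.servo_line(W(0,p[1]+15,Z),max_speed=60)
s=arm.get_state();print(s["time"],S(s["tool_pos"]).round(1),look())
E
```

```text
([0.0, 50.4], [-0.6, 0.1, -0.0])
([0.0, 44.7], [-0.5, -0.2, -0.5])
([0.0, 39.1], [-0.5, -0.2, -0.2])
([0.0, 33.5], [-0.2, -0.2, 0.3])
([0.0, 27.8], [-0.4, -0.3, 0.2])
([0.0, 22.2], [-0.4, -0.1, -0.1])
([0.0, 16.5], [-0.4, -0.3, 0.1])
([0.0, 10.9], [-0.1, -0.4, 0.1])
([0.0, 5.3], [-0.7, -0.3, 0.1])
([0.0, -0.4], [-0.1, 0.4, -0.2])
([0.0, -6.0], [-0.5, -0.3, -0.1])
([0.0, -6.9], [-0.2, 0.4, 0.2])
([0.0, -7.8], [-0.6, 1.1, -0.1])
([0.0, -8.8], [-0.2, 0.9, -0.6])
([0.0, -9.7], [-0.5, 1.0, -0.3])
([0.0, -10.6], [-0.2, 1.9, -1.1])
([0.0, -11.5], [-0.1, 4.7, -0.1])
[array([  0.7, -41.5, 170.7]), array([  0.6, -42.1, 167.6])]
18.9917 [  0.2   3.2 173.2] [array([ -0.8, -42.8, 167.8]), array([  0.5, -42. , 167.7])]
```

```bash
python3 - <<'E'
from h import *
Z=171
arm.servo_line(W(0,12,Z),max_speed=100);arm.servo_line(W(-55,5,Z),max_speed=120);arm.servo_line(W(-55,-41.5,Z),max_speed=120)
print(look());arm.sleep(.1);f0=force()
arm.servo_line(W(-38,-41.5,Z),max_speed=80)
p,l=guard((-38,-41.5),(2,-41.5),Z-2,6,0,1,step=5,f0=f0,v=40)
for x in l:print(x)
p,l=guard(p,(10,-41.5),Z-2,5.5,0,1,step=1,f0=f0,v=25)
for x in l:print(x)
print(look())
arm.servo_line(W(p[0]-30,-41.5,Z-2),max_speed=80)
s=arm.get_state();print(s["time"],S(s["tool_pos"]).round(1),look())
E
```

```text
[None, array([  0.4, -42.1, 167.5])]
([-33.0, -41.5], [-1.0, -0.4, -0.7])
([-28.0, -41.5], [-1.2, -1.0, 0.0])
([-23.0, -41.5], [-0.9, -0.4, -0.0])
([-18.0, -41.5], [-0.9, -0.7, 0.2])
([-13.0, -41.5], [-0.7, -0.2, 0.0])
([-8.0, -41.5], [-1.2, -0.3, -0.2])
([-3.0, -41.5], [-1.0, 0.2, -0.5])
([2.0, -41.5], [-1.3, -0.0, -0.8])
([3.0, -41.5], [-1.1, 0.3, -1.2])
([4.0, -41.5], [-1.9, 0.8, -1.4])
([5.0, -41.5], [-1.9, 0.6, -1.8])
([6.0, -41.5], [-1.4, 0.6, -1.8])
([7.0, -41.5], [-1.7, -0.2, -1.4])
([8.0, -41.5], [-1.8, 0.5, -1.7])
([9.0, -41.5], [-2.1, 0.3, -1.8])
([10.0, -41.5], [-3.5, 0.3, -1.6])
[None, array([ 42.4, -40.9, 162.1])]
26.45 [-19.  -41.4 169.6] [None, array([ 42.3, -40.8, 162.2])]
```

```bash
python3 - <<'E'
from h import *
Z=169
f0=force()
arm.servo_line(W(7,-41.5,Z),max_speed=80)
p,l=guard((7,-41.5),(12.5,-41.5),Z,5.5,0,1,step=.8,f0=f0,v=25)
for x in l:print(x)
arm.servo_line(W(-30,-41.5,Z),max_speed=100)
arm.servo_line(W(-88,-20,160),max_speed=150);arm.servo_line(W(-88,0,112),max_speed=150)
s=arm.get_state();print(s["time"],S(s["tool_pos"]).round(1),look())
b,_=arm.read_camera("side");cv2.imwrite("pics/s2.png",b[100:300,160:380].repeat(3,0).repeat(3,1)[:600,:660])
E
```

```text
([7.8, -41.5], [0.1, -0.1, -0.3])
([8.6, -41.5], [-0.5, 0.0, 0.6])
([9.4, -41.5], [-1.6, 0.2, 0.7])
([10.1, -41.5], [-3.5, 0.1, 1.1])
([10.9, -41.5], [-4.2, 0.6, 0.7])
([11.7, -41.5], [-5.4, 0.5, 1.3])
([12.5, -41.5], [-6.5, 0.3, 1.8])
30.7 [-87.3  -0.7 112.2] [array([ 41.1, -41.3, 162.3]), array([ 42.4, -40.9, 162.2])]
```

View pics/s2.png

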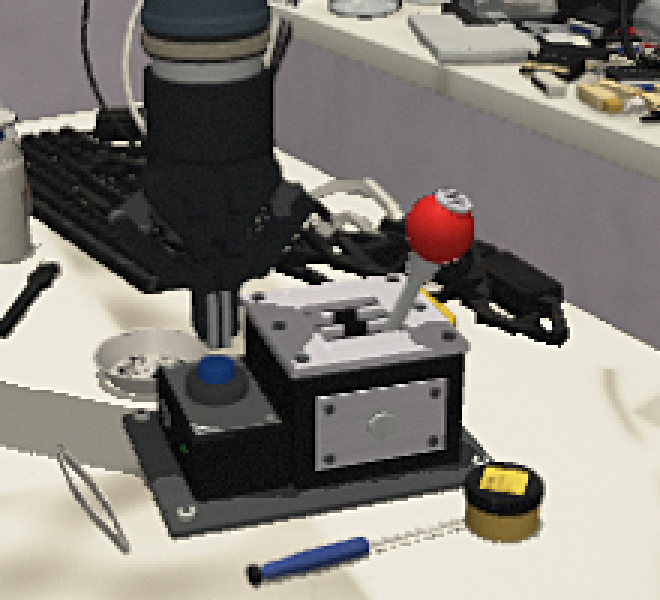

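The lever stands fully home in fifth (stop force rising, knob at 41, -41), and the shut fingertips are above the blue button at about (217, 365) in the crop.

```bash
python3 - <<'E'
from h import *
arm.sleep(.2);f0=force()
arm.servo_line(W(-88,0,103),max_speed=60)
for z in np.arange(101,91.4,-.7):
    arm.servo_line(W(-88,0,z),max_speed=25);f=force()-f0;print(round(z,1),S(arm.get_state()["tool_pos"])[2].round(1),f.round(1))
    if f[2]>9: break
arm.sleep(.3);print(force()-f0)
arm.servo_line(W(-88,0,115),max_speed=60);arm.servo_line(W(-88,0,200),max_speed=150)
arm.servo_line(W(-130,80,260),max_speed=200)
arm.sleep(.2);print(arm.get_state()["time"],look(),force()-f0)
b,_=arm.read_camera("side");cv2.imwrite("pics/s3.png",b[100:300,160:380].repeat(3,0).repeat(3,1)[:600,:660])
E
```

```text
101.0 101.0 [-0.2  0.4 -0.5]
100.3 100.5 [-0.1  0.6  1.4]
99.6 99.7 [-0.3  0.4  1.5]
98.9 99.0 [-0.4 -0.2  1.8]
98.2 98.3 [-0.1 -0.1  2.6]
97.5 97.6 [ 0.  -0.5  2.9]
96.8 96.8 [ 0.5 -0.5  3.3]
96.1 96.2 [ 0.5 -0.2  3.2]
95.4 95.4 [ 0.8 -0.5  3.7]
94.7 94.8 [ 0.6 -0.2  4.1]
94.0 94.5 [-1.2  0.2  9.1]
[-0.95879231  0.49295449  8.87888563]
36.9417 [array([ 41.1, -41.6, 162.4]), array([ 42.3, -40.9, 162. ])] [-0.30775443 -0.1969825  -0.2181537 ]
```

View pics/s3.png

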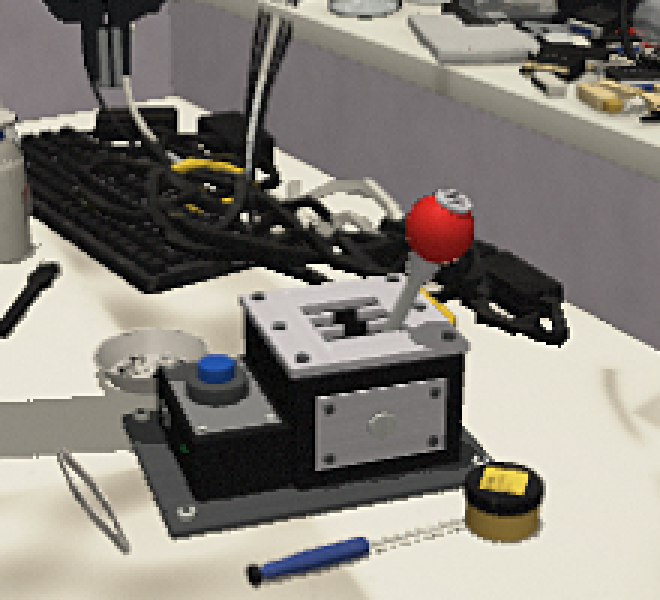

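The button bottomed out after about 6 mm (the force jumped from 4 to 9 N) and has come back up. The knob is still in fifth at (440, 225), and the tools have not moved.

```bash
python3 -c "
from station import arm
print(arm.job_done())"
```

```text
the job is handed in; nothing more can be done
None
```

I pushed the lever fully home into fifth, then pressed the store button all the way down and let it come up. The lever is still in gear, the tools were not moved, and I handed the job in at about 37 s.

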